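Set the close-up lens at its click-stop on the slide-viewing bench

ROBOT

A 7-joint arm with a two-finger parallel gripper is mounted at the origin on a cart in front of the work surface, level with it; the furniture and walls round the work are solid. World frame = base frame: x ahead of the robot, y to its left, z up, the work surface at z = 0. Lengths are in m, angles in degrees, forces in N, time in s.
With the tool pointing down it reaches from about 0.425 to 0.825 m from the base axis. Payload 3.6 kg.
Tool frame: the origin (TCP) lies on the centre line of the jaws, within the pads' length; the fingertips stand 11 mm ahead of it and the grasp point (between the pads) lies 8 mm behind it; y points along the fingers, x is the direction in which the jaws open and shut, and the axes are right-handed (so a half turn about y gives the same grasp; the last joint's range is limited). The gripper opens to 85 mm and grips with 20 to 120 N. Pads are 22 mm wide; open, the fingers measure 114 mm over their backs; the gripper's body (76 mm by 85 mm) begins 54 mm behind the grasp point. The pads swing forward as they close: fully open they stand 13 mm farther back than shut.
Start: joints at [75.716, 35.231, -0.722, 81.555, 0.464, 63.22, -2.315], TCP at [0.144, -0.634, 0.242] pointing down, gripper open.
Joint ranges: [-178.69, 178.69], [-17.37, 117.87], [-77.05, 75.6], [15.02, 138.74], [-78.02, 258.01], [0.78, 113.62], [-162.83, 162.83]. Speed limits (degrees/s): [159.86, 159.86, 180, 180, 180, 180, 180].

INTERFACE

Orientations are given as [roll, pitch, yaw] about the fixed x, y, z axes, in that order (R = Rz(yaw) Ry(pitch) Rx(roll)).
In Python, from bench import arm, imaging gives the robot as it stands. The module is installed in compiled form; this text tells all that it offers.
- The arm moves only by the tool step_arm, never from a script. Its argument "steps" is one flat list of numbers, 7 for each row, row after row: the turn, a rotation vector about the world's x, y, z in degrees, then the shift along the world's x, y, z in m, then the closure, from 0 (fully open) to 1 (shut). A call has 1 to 10 rows; each row is the pose to reach, as a shift and turn from the pose commanded when the call began; what a row does not reach only later rows make up. A row lasts 1/12 s, in which the tool goes at most 41.7 mm and 7.16 degrees, less where a joint would pass 70% of its speed; a pose out of reach is approached as far as the arm can. A call with a gripper value outside its range is refused whole. The fingers move at their own pace and stop on an object; "newtons" is the grip in N (left out, the last holds). Time passes only in rows, so rows that repeat a pose let the fingers close. It gives the time, the measured TCP pose, the force and the opening at its end, in the units of the state.
- arm.read_state(): the state, without advancing time (a new reading comes with each control period).
- imaging.camera(name): name is "scene" or "top" or "wrist"; returns a dict with "frame" (384x512x3 uint8, red, green, blue), "fx", "fy", "cx", "cy" (pixels), "k1" (the pictures are not rectified: a ray, as slopes to the right and down, at radius r is drawn at 1 + k1 r^2 times it, then the intrinsics apply), "T" (4x4, takes a point from camera to world coordinates); the wrist camera has in their place "mount" (4x4, takes a point from camera to tool coordinates, whose origin is the TCP and whose axes are the tool frame's). Camera axes: x right, y down, z forward; pixel columns grow to the right and rows downward; lengths in m; the calibration is good to about 2 mm. A picture is of the moment at which its call begins: read the wrist's pose just before it. There is no depth.
- arm.sign_off(): hands the job in, once; it reports no verdict.
The state is a dict: "time": time; "joint_pos": joint angles; "qd": joint speeds; "joint_torque": joint torques, N m; "tool_pos": TCP position; "ee_rot": TCP orientation; "force": force on the tool from outside, world axes, zero at the start; "moment": the same for the moment, N m; "width": finger opening in m.
Only numpy, scipy, OpenCV 4.12 (cv2) and the standard library are available. Lean on these libraries where they do the work, as an engineer would, in place of code of your own. Each camera call takes 0.05 s, during which the arm holds its last target.

TASK

Take the lens in the square plate out of the wooden block, put its rod fully down into the clamp block of the carriage on the rail with the lens facing squarely along the rail, then slide the carriage with it towards the slide holder until the spring ball clicks into the notch of the steel strip. Finish there still gripping the lens plate, with the ball sitting in the notch, so that the clamp can be tightened by someone else. Leave the other mount and everything else on the desk where it is.

Things in the scene. Friction and masses are not known exactly. Their poses are not given: they have to be found in the camera images.
- lens_mount: loose lens on a post, 102 mm tall, 0.11 kg, in one bore of the wooden block, collar on the block's top. Origin: centre of the rod's lower end, z up along the rod. Rod 12 mm diameter for z = 0 to 40 mm, the last 4 mm tapered to 8 mm; collar 24 mm diameter, z = 40 to 48; neck 12 mm to z = 58; above it the square lens plate
- lens_center (a point): on the lens mount: centre of its dark square plate with a round clear lens, 80 mm above the rod's lower end. Plate 40 mm wide (x), 14 mm thick (y, the lens axis), 44 mm high (z). Best gripped by its two flat sides 40 mm apart (closing along x), from above; its top is 22 mm above this point
- pinhole_mount: loose pinhole on the same kind of post, 97 mm tall: a ROUND dark disc (40 mm diameter, 10 mm thick along y) instead of the square plate. Not to be moved. Origin at the lower end of its rod. It stands in the other bore
- rack: fixed wooden block 60 x 112 x 46 mm (x, y, z), origin centre of underside, with two through bores of 14 mm diameter at y = -30 and +30 mm; lens and pinhole stand in either
- rail: fixed aluminium rail, 300 mm long along its y, origin centre of underside. On its -y end a fixed camera (y = -150 to -105 mm, top at z = 150 mm), on its +y end a fixed lit glass-slide holder (y = 123 to 142 mm, 74 mm wide, top at z = 154 mm). The carriage slides along y between them; the steel strip lies along the rail's -x side
- holder_mouth (a point): on the carriage: centre of the top mouth of the clamp block's upright bore, 88 mm above the desk, axes as the rail's. Block 32 x 32 mm, bore 15 mm diameter, 42 mm deep. Rod fully down: collar rests on the block, lens mount origin 40 mm below this point. All else on the carriage (thumbscrew at x = 22 to 30 mm, brass plunger at x = -27 mm) ends 8 mm or more below it
- ball (a point): on the carriage: centre of the 10 mm spring ball as it rides on the strip, at rail x = -27.5 mm, 59 mm below the holder mouth and at the same rail y; this point moves only with the carriage
- notch (a point): on the dark steel strip: centre of the notch, a cross slot 8 mm wide (y), at the strip's top, axes as the rail's. The strip is clamped at a different place each time and cannot be shifted by hand. The ball is in the notch when ball and notch have the same rail y
- carriage (a joint): carriage along the rail, m: 0 at the camera end, grows towards the slide holder (rail +y), stops at 0.170; holder mouth at rail y = -75 mm + value. Sliding friction about 1 N; the ball pulls itself into the notch from 4 mm either side and then takes about 7 N to push out. The notch lies 50 to 140 mm ahead of the start
- erlenmeyer: small conical glass flask with cork, 61 mm wide, 97 mm tall, origin centre of underside; a bystander
- loupe: black loupe, 37 mm wide, 29 mm tall; a bystander
- brass_weight0: brass weight, 22 mm wide, 26 mm tall; a bystander
- tweezers: steel tweezers lying flat, 127 mm long along their y, 10 mm high; a bystander
Mind the look-alikes: they are no part of the job. What is shaped like the lens_mount but orange or red is not meant.

How it is judged:
By the outcome, as a careful person would: the job done as asked, in the order asked, and still so for the second after the job is handed in, while the arm keeps its last pose, push and grip.
It also fails if it takes over 58 s, if anything falls off the work surface, if the arm or the gripper's body presses on something with over 40 N, if the wrist force passes 120 N, or if a joint passes its speed limit or range.

## Working session

There is one attempt and no reset: what is moved stays moved. The work goes in short steps, Python scripts to look and compute and a tool call to move; the robot and the scene stay as the last step left them, time stands still between calls to the robot, and variables do not carry over. Pictures are saved under pics/ and viewed, and the job is handed in when it is done.

Besides the shell and the picture viewer there is one more tool, called after ">>>" as name(argument=value, ...) on one line, values as JSON. step_arm: Moves the arm, as the interface text tells. Its arguments: {"type":"object","properties":{"steps":{"type":"array"},"newtons":{"type":"number"}},"required":["steps"]}

```bash
mkdir -p pics; python3 - <<'E'
from bench import arm, imaging
import cv2, numpy as np, pickle
s=arm.read_state(); print(s)
for n in ["scene","top","wrist"]:
    c=imaging.camera(n); pickle.dump(c,open(f"pics/{n}0.pkl","wb"))
    print(n,{k:v for k,v in c.items() if k!="frame"})
    cv2.imwrite(f"pics/{n}0.png",cv2.resize(c["frame"][:,:,::-1],(768,576),interpolation=cv2.INTER_CUBIC))
E
```

```text
{'time': 0.0, 'joint_pos': array([75.71743807, 35.28962114, -0.72554512, 81.64407492,  0.46445749,
       63.21971751, -2.3159276 ]), 'qd': array([ 0.07028828, -0.02361809,  0.01292195, -0.03626471,  0.08924319,
        0.01005683,  0.0757074 ]), 'joint_torque': array([-2.62571220e-04, -4.69212162e+01,  2.59290989e-01, -1.71032792e+01,
        1.00404714e-02,  9.72888985e-03,  1.10375078e-05]), 'tool_pos': array([ 0.14347402, -0.63318702,  0.24111787]), 'ee_rot': array([-90.00102569,   0.15055009, -77.23076646]), 'force': array([-0.10300394, -0.91171417,  0.15004532]), 'moment': array([-0.00637577, -0.02581244, -0.03989699]), 'width': 0.08517055657579463}
scene {'fx': 395.83042769605566, 'fy': 395.83042769605566, 'cx': 259.46720688278896, 'cy': 188.63807129399143, 'k1': -0.005581598759096469, 'T': array([[-0.83076386, -0.38197313,  0.40488015,  0.15056088],
       [-0.55632984,  0.59347877, -0.58161848,  0.40499252],
       [-0.01812514, -0.70843452, -0.70554376,  0.67832118],
       [ 0.        ,  0.        ,  0.        ,  1.        ]])}
top {'fx': 406.16782181171294, 'fy': 406.16782181171294, 'cx': 251.00945710438, 'cy': 197.91360380064705, 'k1': -0.05280013158499081, 'T': array([[ 0.02615026, -0.99851612,  0.04776732,  0.43679685],
       [-0.999147  , -0.02457935,  0.03318322, -0.10835788],
       [-0.03195989, -0.04859432, -0.99830715,  1.03792715],
       [ 0.        ,  0.        ,  0.        ,  1.        ]])}
wrist {'fx': 303.6859734768674, 'fy': 303.6859734768674, 'cx': 259.2971584036795, 'cy': 192.58389183629544, 'k1': -0.056798604347078195, 'mount': array([[ 9.99999707e-01,  6.18847897e-04, -4.50994177e-04,
         6.10115218e-05],
       [ 6.01911809e-04, -2.71175378e-01,  9.62529767e-01,
        -1.32374345e-01],
       [ 4.73361005e-04, -9.62529756e-01, -2.71175671e-01,
         6.82015840e-02],
       [ 0.00000000e+00,  0.00000000e+00,  0.00000000e+00,
         1.00000000e+00]])}
```

View pics/scene0.png

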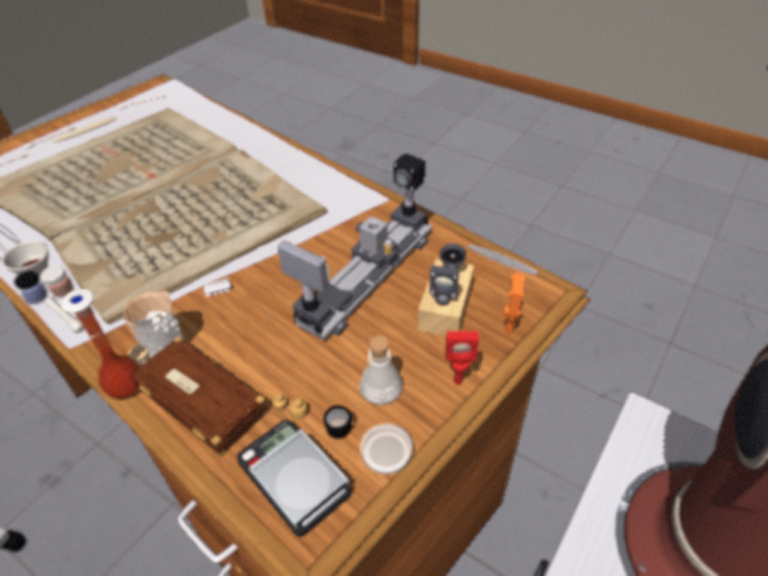

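View pics/top0.png

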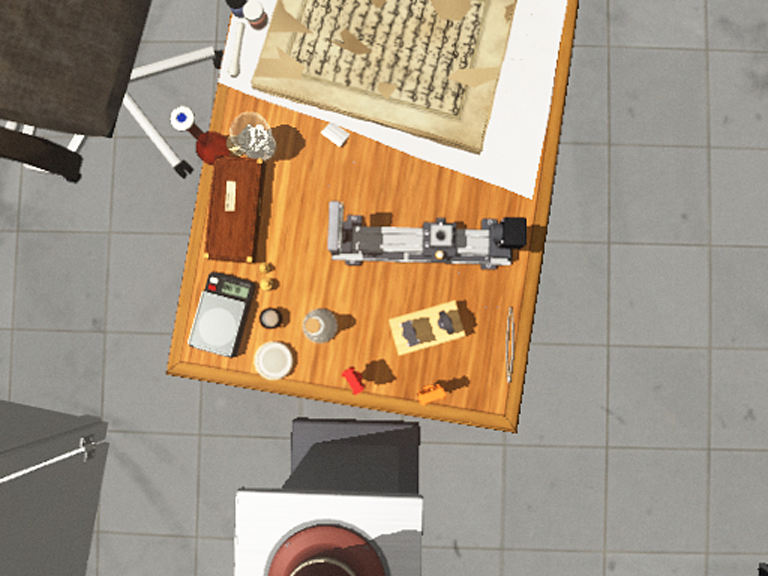

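View pics/wrist0.png

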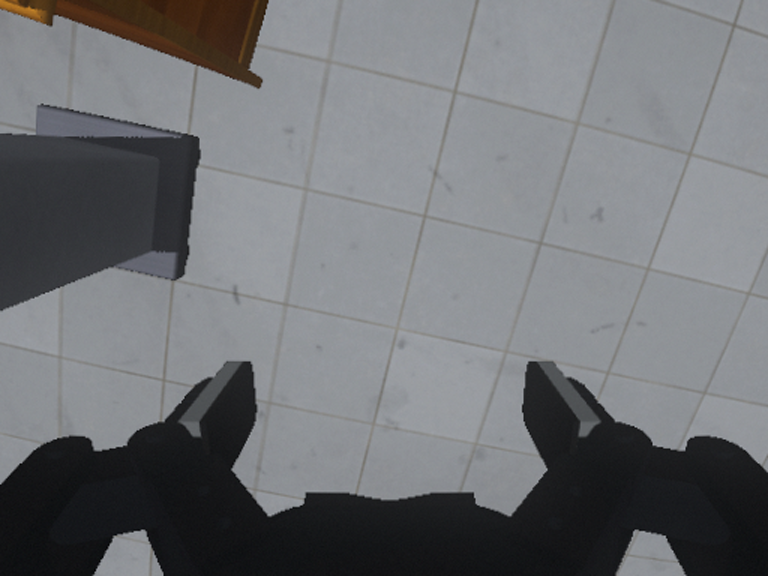

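```bash
python3 - <<'E'
import cv2, pickle
c=pickle.load(open("pics/scene0.pkl","rb"))["frame"][:,:,::-1]
cv2.imwrite("pics/s_crop.png",cv2.resize(c[95:265,190:360],(800,800*170//170))[:600])
cv2.imwrite("pics/s_rack.png",cv2.resize(c[155:230,260:360],(800,600),interpolation=cv2.INTER_CUBIC))
c=pickle.load(open("pics/top0.pkl","rb"))["frame"][:,:,::-1]
cv2.imwrite("pics/t_rail.png",cv2.resize(c[125:185,210:360],(800,320),interpolation=cv2.INTER_CUBIC))
cv2.imwrite("pics/t_rack.png",cv2.resize(c[190:280,220:350],(780,540),interpolation=cv2.INTER_CUBIC))
E
```

```text
(no output)
```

View pics/s_rack.png

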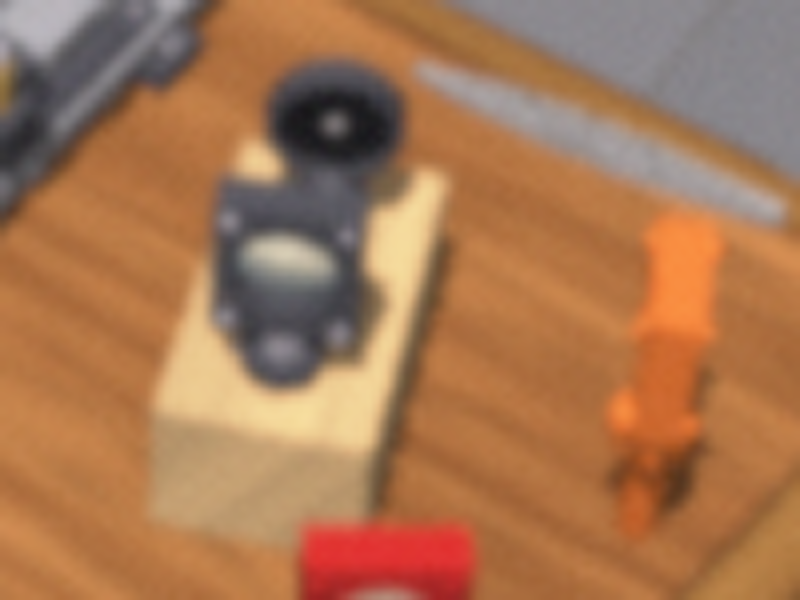

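View pics/t_rail.png

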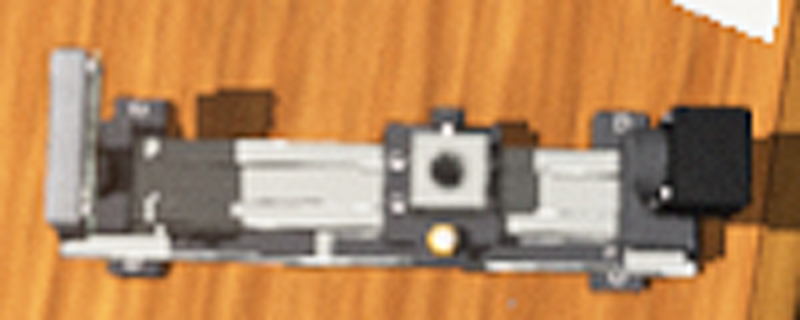

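View pics/t_rack.png

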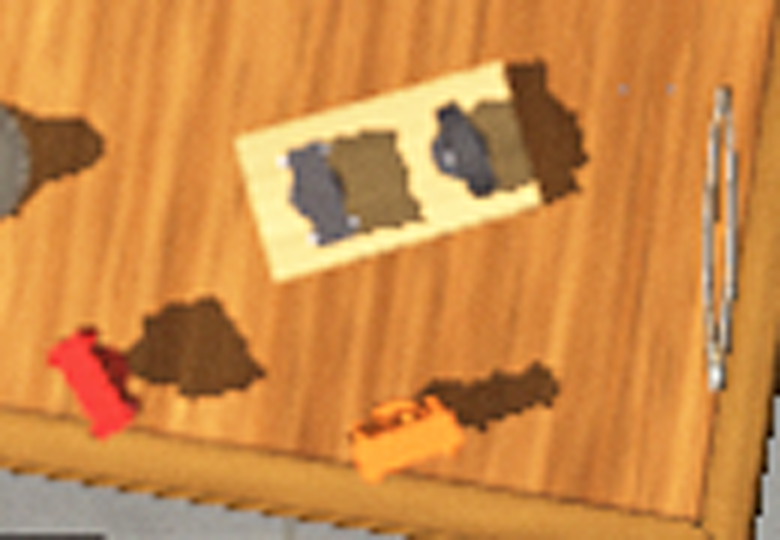

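View pics/s_crop.png

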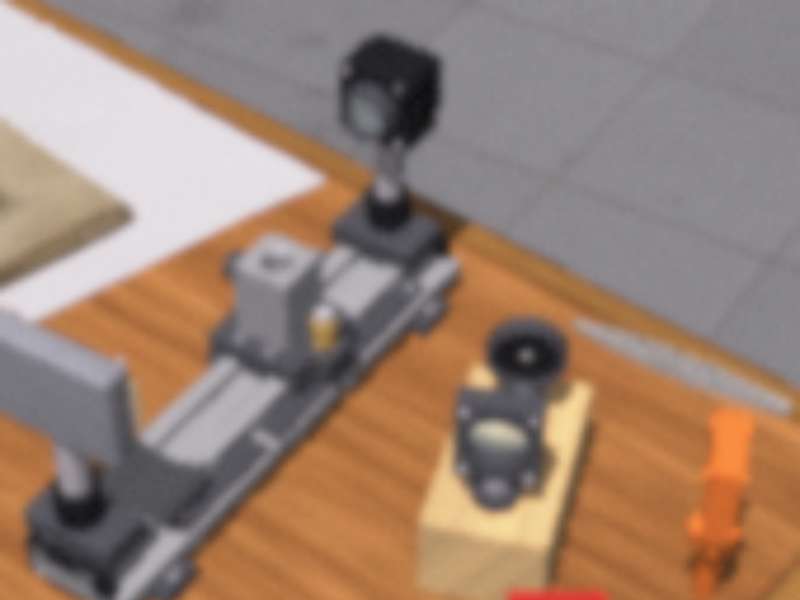

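```bash
cat > h.py <<'E'
import numpy as np, cv2, pickle
from scipy.spatial.transform import Rotation as R
def K(c): return np.array([[c["fx"],0,c["cx"]],[0,c["fy"],c["cy"]],[0,0,1.]])
def pose(s):
    T=np.eye(4); T[:3,:3]=R.from_euler("xyz",s["ee_rot"],degrees=True).as_matrix(); T[:3,3]=s["tool_pos"]; return T
def camT(c,s=None): return c["T"] if "T" in c else pose(s)@c["mount"]
def ray(c,uv,s=None):
    p=cv2.undistortPoints(np.array([[uv]],float),K(c),np.array([c["k1"],0,0,0.]))[0,0]
    T=camT(c,s); return T[:3,3],T[:3,:3]@np.array([p[0],p[1],1])
def onz(c,uv,z,s=None):
    o,d=ray(c,uv,s); return o+d*(z-o[2])/d[2]
def proj(c,P,s=None):
    T=np.linalg.inv(camT(c,s)); P=np.atleast_2d(P)
    q=P@T[:3,:3].T+T[:3,3]
    return cv2.projectPoints(q,np.zeros(3),np.zeros(3),K(c),np.array([c["k1"],0,0,0.]))[0][:,0]
def tri(l):
    A=np.zeros((3,3));b=np.zeros(3)
    for o,d in l:
        d=d/np.linalg.norm(d); M=np.eye(3)-np.outer(d,d); A+=M;b+=M@o
    return np.linalg.solve(A,b)
E
python3 - <<'E'
from h import *
np.set_printoptions(precision=4,suppress=True)
t=pickle.load(open("pics/top0.pkl","rb"))
r=lambda u,v:(210+u/5.333,125+v/5.333)
k=lambda u,v:(220+u/6,190+v/6)
m=onz(t,r(446,172),.088);n=onz(t,r(323,243),.024);pl=onz(t,r(442,240),.078)
print("mouth",m,"notch",n,"plunger",pl)
print("strip edge",onz(t,r(300,262),.022),onz(t,r(490,268),.022))
C=np.array([onz(t,k(*p),.046) for p in [(237,138),(505,62),(540,203),(275,282)]]);print("rack",C,C.mean(0))
d=C[1]+C[2]-C[0]-C[3];print("rack long ang",np.degrees(np.arctan2(d[1],d[0])), np.linalg.norm(d)/2)
P=np.array([onz(t,k(*p),.108) for p in [(285,160),(325,143),(352,226),(318,243)]]);print("lens",P,P.mean(0))
d=P[2]+P[3]-P[0]-P[1];print("plate ang",np.degrees(np.arctan2(d[1],d[0])),np.linalg.norm(d)/2)
E
```

```text
mouth [ 0.5803 -0.1744  0.088 ] notch [ 0.5551 -0.1219  0.024 ] plunger [ 0.5514 -0.1739  0.078 ]
strip edge [ 0.5461 -0.1113  0.022 ] [ 0.5454 -0.2005  0.022 ]
rack [[ 0.4479 -0.0971  0.046 ]
 [ 0.4815 -0.2051  0.046 ]
 [ 0.4247 -0.2205  0.046 ]
 [ 0.39   -0.114   0.046 ]] [ 0.436  -0.1592  0.046 ]
rack long ang -72.3169300426149 0.11260216546664717
lens [[ 0.4393 -0.1163  0.108 ]
 [ 0.4462 -0.1313  0.108 ]
 [ 0.4149 -0.1423  0.108 ]
 [ 0.4081 -0.1296  0.108 ]] [ 0.4271 -0.1299  0.108 ]
plate ang -158.73823148566922 0.03352136310618173
```

>>> step_arm(steps=[0,0,7,0.02,0.035,0,0,0,0,14,0.04,0.07,0,0,0,0,21,0.06,0.105,0,0,0,0,28,0.08,0.14,0,0,0,0,35,0.1,0.175,0,0,0,0,42,0.12,0.21,0,0,0,0,49,0.14,0.245,0,0,0,0,56,0.16,0.28,0,0,0,0,63,0.18,0.315,0,0,0,0,70,0.2,0.35,0,0])

```text
time: 0.98
tool_pos: [0.344, -0.2821, 0.2424]
ee_rot: [-90.0, 0.0, -6.9]
force: [1.5, 0.5, -0.7]
width: 0.0855
```

>>> step_arm(steps=[0,0,7,0.02,0.035,0,0,0,0,14,0.04,0.07,0,0,0,0,21,0.06,0.105,-0.01,0,0,0,27,0.075,0.135,-0.025,0,0,0,27,0.083,0.152,-0.04,0,0,0,27,0.083,0.152,-0.04,0,0,0,27,0.083,0.152,-0.04,0])

```text
time: 1.57
tool_pos: [0.4263, -0.131, 0.2017]
ee_rot: [-89.9, 0.1, 19.9]
force: [-0.1, -1.1, 0.5]
width: 0.0857
```

```bash
cat > look.py <<'E'
import sys
from h import *
from bench import arm, imaging
np.set_printoptions(precision=4,suppress=True)
tag=sys.argv[1]
s=arm.read_state()
for n in sys.argv[2:]:
    c=imaging.camera(n); pickle.dump((c,s),open(f"pics/{n}{tag}.pkl","wb"))
    cv2.imwrite(f"pics/{n}{tag}.png",cv2.resize(c["frame"][:,:,::-1],(768,576),interpolation=cv2.INTER_CUBIC))
print(s["time"],s["tool_pos"],s["ee_rot"],s["force"],s["width"],s["joint_pos"])
E
python3 look.py 1 wrist
```

```text
1.5667 [ 0.4263 -0.131   0.2017] [-89.9183   0.1073  19.9239] [-0.0565 -1.1446  0.5045] 0.08573527396955291 [ 37.0112  23.1527 -31.0929 116.0744  16.6056  45.1695  16.0258]
```

View pics/wrist1.png

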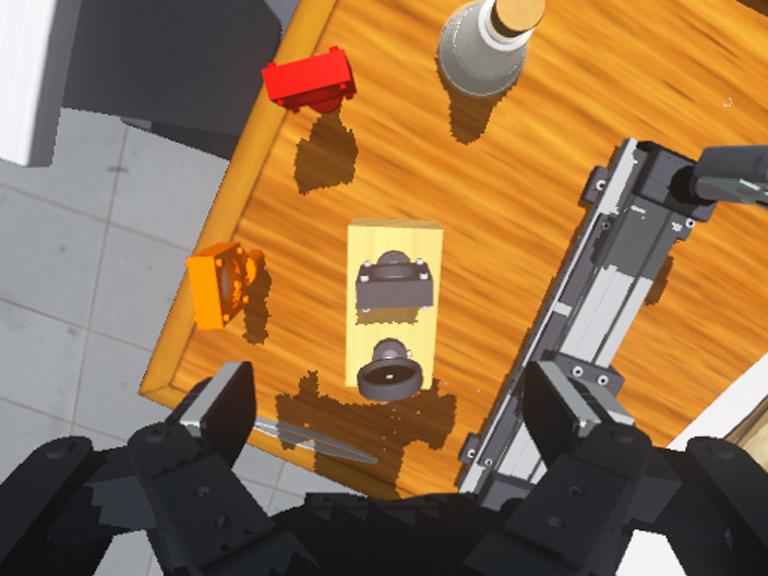

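```bash
python3 - <<'E'
from h import *
c,s=pickle.load(open("pics/wrist1.pkl","rb"));f=c["frame"][:,:,::-1]
cv2.imwrite("pics/w1c.png",cv2.resize(f[160:220,225:305],(800,600),interpolation=cv2.INTER_CUBIC))
cv2.imwrite("pics/w1r.png",cv2.resize(f[90:330,300:512],(706,800),interpolation=cv2.INTER_CUBIC)[:600])
E
```

```text
(no output)
```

View pics/w1c.png

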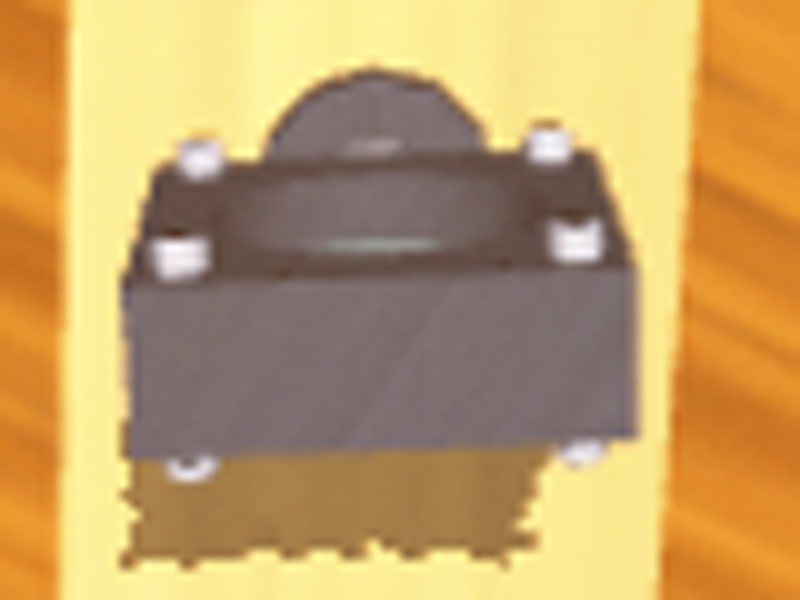

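View pics/w1r.png

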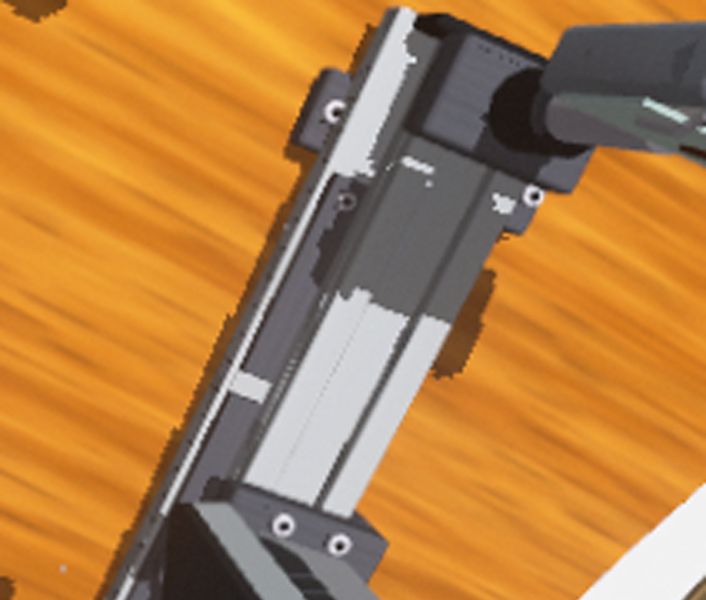

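```bash
python3 - <<'E'
from h import *
np.set_printoptions(precision=4,suppress=True)
c,s=pickle.load(open("pics/wrist1.pkl","rb"))
k=lambda u,v:(225+u/10,160+v/10)
P=np.array([onz(c,k(*p),.108,s) for p in [(123,280),(637,266),(637,437),(128,457)]]);print(P,P.mean(0))
d=P[1]+P[2]-P[0]-P[3];print("plate ang",np.degrees(np.arctan2(d[1],d[0])),np.linalg.norm(d)/2)
for i in (0,3): d=P[[1,2][i//3]]-P[i];print(np.degrees(np.arctan2(d[1],d[0])))
r=lambda u,v:(300+u/3.333,90+v/3.333)
print("notch",onz(c,r(250,385),.024,s))
for a,b,z in [((330,180),(165,510),.02),((415,315),(322,505),.02)]:
    A,B=onz(c,r(*a),z,s),onz(c,r(*b),z,s);d=A-B;print(A,B,np.degrees(np.arctan2(-d[0],d[1])))
E
```

```text
[[ 0.4066 -0.1285  0.108 ]
 [ 0.4435 -0.114   0.108 ]
 [ 0.4485 -0.1268  0.108 ]
 [ 0.4116 -0.142   0.108 ]] [ 0.4276 -0.1278  0.108 ]
plate ang 21.95663098214099 0.03972209330807566
21.580342002576504
22.33036021610844
notch [ 0.5545 -0.1193  0.024 ]
[ 0.551  -0.0504  0.02  ] [ 0.5486 -0.1703  0.02  ] -1.1384907218101241
[ 0.5975 -0.0797  0.02  ] [ 0.5992 -0.1504  0.02  ] 1.3636212778137966
```

>>> step_arm(steps=[0,0,1,0.001,0.003,-0.03,0,0,0,2,0.001,0.003,-0.06,0,0,0,2,0.001,0.003,-0.09,0,0,0,2,0.001,0.003,-0.11,0,0,0,2,0.001,0.003,-0.12,0,0,0,2,0.001,0.003,-0.124,0,0,0,2,0.001,0.003,-0.124,0.2,0,0,2,0.001,0.003,-0.124,0.3,0,0,2,0.001,0.003,-0.124,0.3,0,0,2,0.001,0.003,-0.124,0.3], newtons=30)

```text
time: 2.45
tool_pos: [0.4283, -0.1295, 0.0793]
ee_rot: [-90.1, -0.1, 21.7]
force: [-1.1, -0.5, 0.4]
width: 0.0594
```

```bash
python3 look.py 2 wrist scene
```

```text
2.45 [ 0.4283 -0.1295  0.0793] [-90.0927  -0.0951  21.7144] [-1.1261 -0.5042  0.3859] 0.05941317473788148 [ 29.2032  34.6219 -22.0924 123.3804  28.4396  26.7227   6.6602]
```

View pics/wrist2.png

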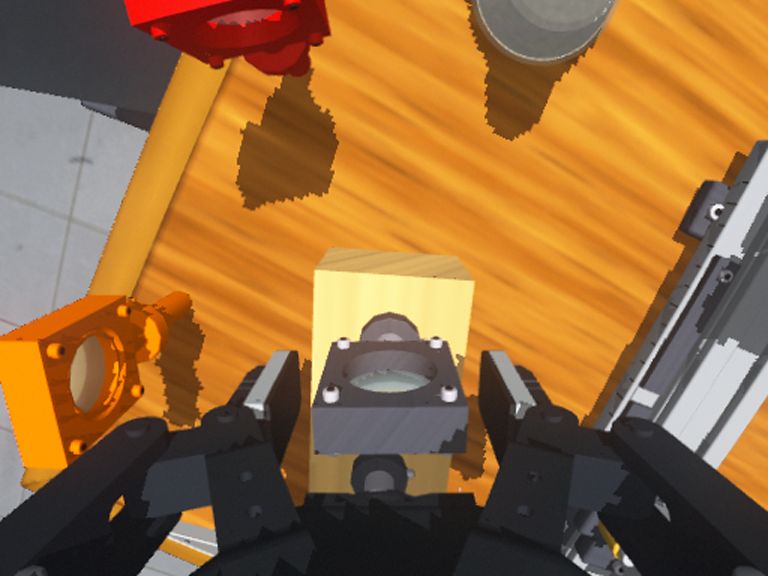

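```bash
python3 - <<'E'
from h import *
np.set_printoptions(precision=4,suppress=True)
c,s=pickle.load(open("pics/wrist2.pkl","rb"))
P=np.array([onz(c,np.array(p)/1.5,.108,s) for p in [(314,407),(466,405),(468,452),(313,455)]]);print(P,P.mean(0))
d=P[1]+P[2]-P[0]-P[3];print(np.degrees(np.arctan2(d[1],d[0])),np.linalg.norm(d)/2)
print(pose(s)[:3,:3].T@(P.mean(0)-s["tool_pos"]))
E
```

```text
[[ 0.4068 -0.1291  0.108 ]
 [ 0.4428 -0.1142  0.108 ]
 [ 0.4492 -0.1269  0.108 ]
 [ 0.4112 -0.143   0.108 ]] [ 0.4275 -0.1283  0.108 ]
22.72450146442262 0.04010961294692415
[-0.0003 -0.0287  0.0014]
```

>>> step_arm(steps=[0,0,0.4,-0.0005,0.001,0,0.5,0,0,0.4,-0.0005,0.001,0,0.8,0,0,0.4,-0.0005,0.001,0,1,0,0,0.4,-0.0005,0.001,0,1,0,0,0.4,-0.0005,0.001,0,1,0,0,0.4,-0.0005,0.001,0,1,0,0,0.4,-0.0005,0.001,0,1], newtons=60)

```text
time: 3.13
tool_pos: [0.4273, -0.1277, 0.0788]
ee_rot: [-90.0, -0.0, 22.2]
force: [-1.0, 0.8, 6.0]
width: 0.0396
```

```bash
python3 look.py 3 wrist
```

```text
3.1333 [ 0.4273 -0.1277  0.0788] [-90.0244  -0.0084  22.1939] [-1.0291  0.7706  6.0095] 0.03961128507678718 [ 29.0745  34.6488 -22.1712 123.5375  28.5727  26.6906   6.7937]
```

View pics/wrist3.png

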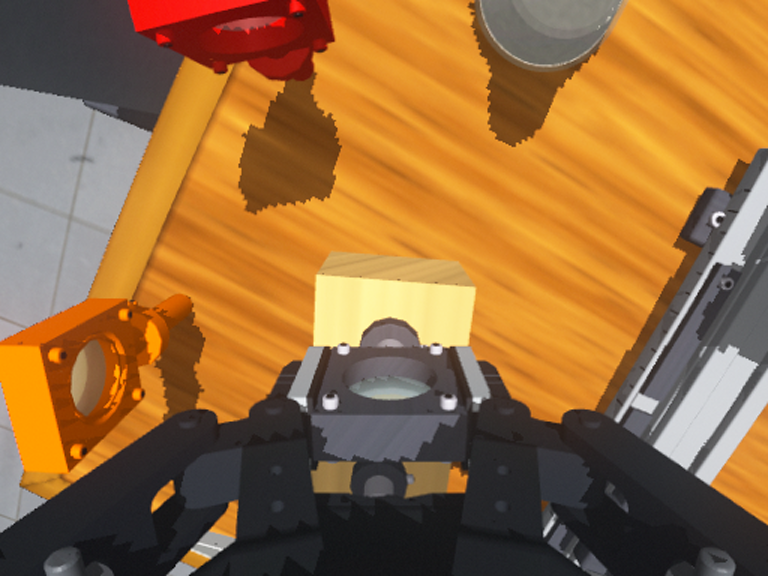

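>>> step_arm(steps=[0,0,0,0,0,0.01,1,0,0,0,0,0,0.025,1,0,0,0,0,0,0.045,1,0,0,0,0,0,0.065,1,0,0,0,0,0,0.085,1,0,0,0,0,0,0.1,1,0,0,0,0,0,0.11,1,0,0,0,0,0,0.11,1,0,0,0,0,0,0.11,1])

```text
time: 3.93
tool_pos: [0.427, -0.128, 0.1882]
ee_rot: [-90.0, -0.0, 22.2]
force: [-0.7, 0.4, -1.3]
width: 0.0394
```

```bash
python3 look.py 4 wrist scene top; python3 - <<'E'
from h import *
np.set_printoptions(precision=4,suppress=True)
t=pickle.load(open("pics/top0.pkl","rb"));sc=pickle.load(open("pics/scene0.pkl","rb"))
print(onz(sc,(190+275/4.706,95+262/4.706),.088), tri([ray(sc,(190+275/4.706,95+262/4.706)),ray(t,(293.6,157.25))]))
print("notch",onz(sc,(190+265/4.706,95+437/4.706),.024))
E
```

```text
3.9333 [ 0.427  -0.128   0.1882] [-90.0192  -0.0007  22.1564] [-0.6856  0.3779 -1.3309] 0.03939254327062529 [ 36.7637  24.4106 -31.5847 117.197   18.4707  43.1642  15.9864]
[ 0.5811 -0.1723  0.088 ] [ 0.5813 -0.174   0.0867]
notch [ 0.5535 -0.1198  0.024 ]
```

View pics/wrist4.png

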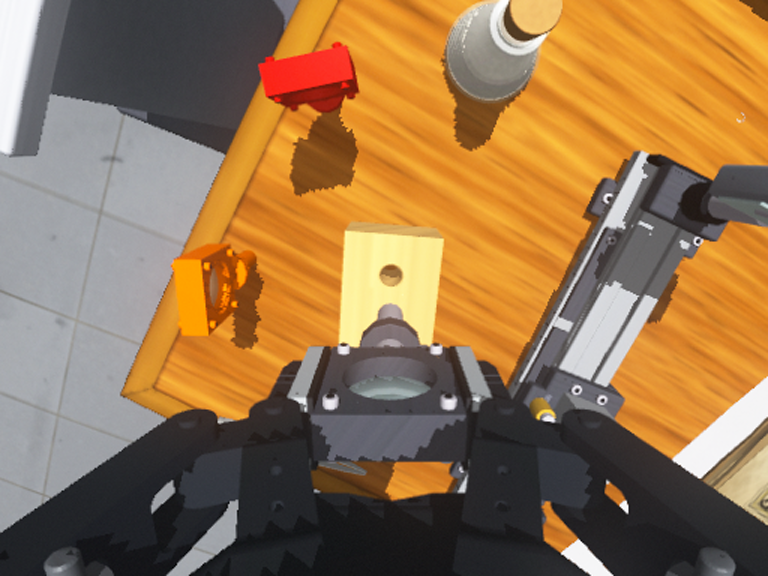

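View pics/scene4.png

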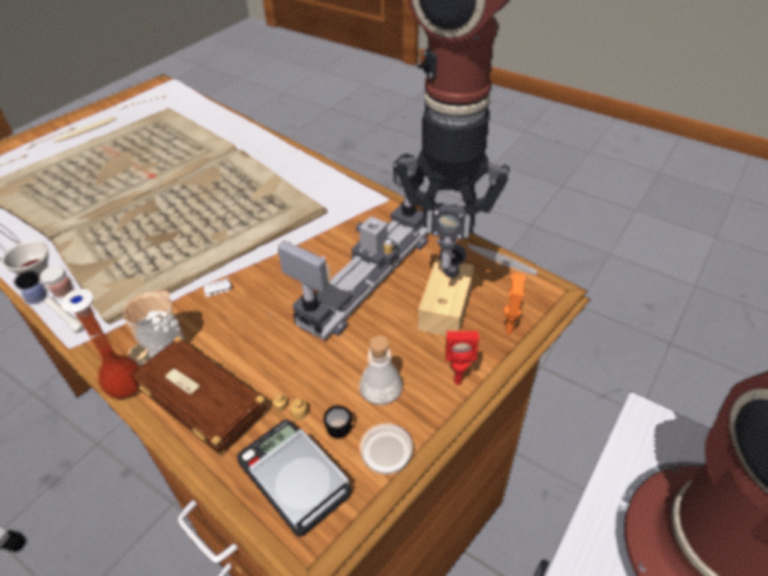

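>>> step_arm(steps=[0,0,-4,0.01,0,0.02,1,0,0,-8,0.035,-0.01,0.04,1,0,0,-12,0.065,-0.02,0.04,1,0,0,-16,0.095,-0.03,0.04,1,0,0,-20,0.125,-0.038,0.04,1,0,0,-22,0.145,-0.044,0.04,1,0,0,-22,0.1535,-0.0455,0.04,1,0,0,-22,0.1535,-0.0455,0.04,1,0,0,-22,0.1535,-0.0455,0.04,1])

```text
time: 4.83
tool_pos: [0.5799, -0.1729, 0.2267]
ee_rot: [-89.9, 0.2, 0.2]
force: [0.3, 1.0, -0.5]
width: 0.0395
```

```bash
python3 look.py 5 wrist scene top;python3 - <<'E'
from h import *
c,s=pickle.load(open("pics/wrist5.pkl","rb"));f=c["frame"][:,:,::-1]
cv2.imwrite("pics/w5c.png",cv2.resize(f[20:260,180:360],(600,800),interpolation=cv2.INTER_CUBIC)[200:])
E
```

```text
4.8333 [ 0.5799 -0.1729  0.2267] [-89.9382   0.187    0.2086] [ 0.3077  1.0173 -0.5458] 0.03953176234443699 [ 29.3761  33.8848 -24.6014  89.9787  15.5479  59.7496   0.7476]
```

View pics/wrist5.png

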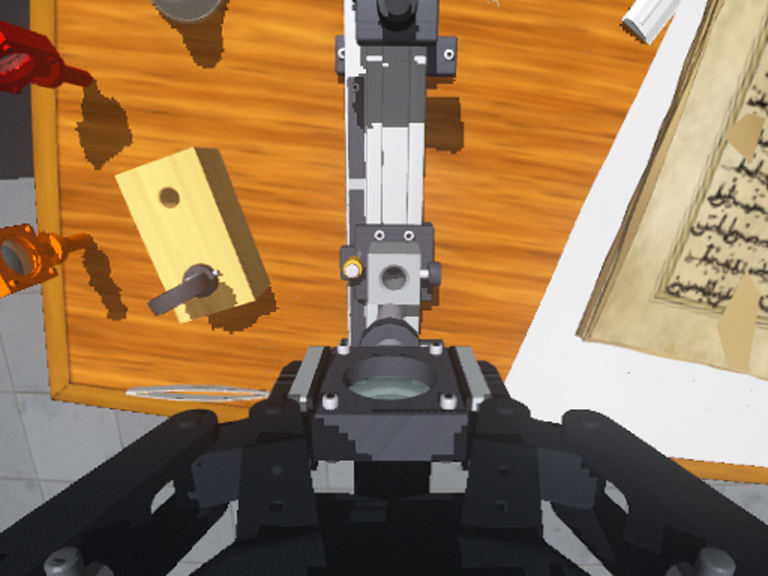

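View pics/w5c.png

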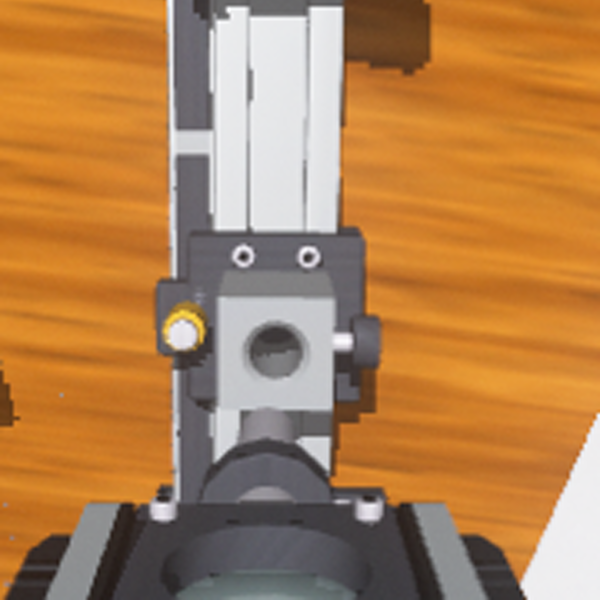

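View pics/scene5.png

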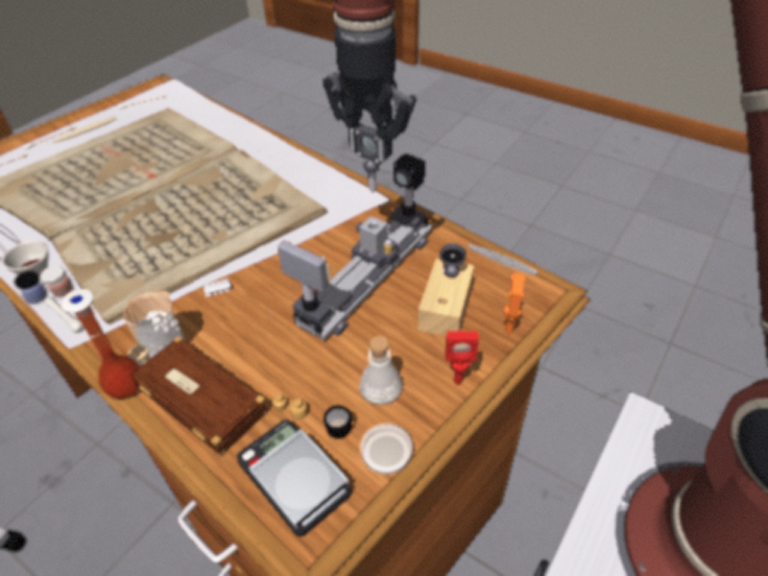

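```bash
python3 - <<'E'
from h import *
np.set_printoptions(precision=4,suppress=True)
c,s=pickle.load(open("pics/wrist5.pkl","rb"))
r=lambda u,v:(180+u/3.333,20+(v+200)/3.333)
print("mouth",onz(c,r(275,350),.088,s))
B=np.array([onz(c,r(*p),.088,s) for p in [(217,297),(333,297),(336,410),(216,410)]]);print(B,B.mean(0))
d=B[1]+B[2]-B[0]-B[3];print(np.degrees(np.arctan2(d[1],d[0])),np.linalg.norm(d)/2)
print("notch",onz(c,r(193,142),.024,s), "plunger",onz(c,r(183,333),.078,s))
t,_=pickle.load(open("pics/top5.pkl","rb"))
# line angle via refined edges in wrist gray (768 coords lines)
f=c["frame"]; g=cv2.cvtColor(f,cv2.COLOR_RGB2GRAY)
ls=cv2.createLineSegmentDetector().detect(g)[0][:,0]
for l in ls:
    if abs(l[3]-l[1])>30 and 220<l[0]<300 and 200>max(l[1],l[3]):
        A,C=onz(c,l[:2],.022,s),onz(c,l[2:],.022,s)
        if A[1]<C[1]: A,C=C,A
        d=A-C; print(l,A,np.degrees(np.arctan2(-d[0],d[1])))
f=pickle.load(open("pics/top0.pkl","rb"))["frame"]; g=cv2.resize(cv2.cvtColor(f,cv2.COLOR_RGB2GRAY),None,fx=2,fy=2,interpolation=cv2.INTER_CUBIC)
print("top")
for l in cv2.createLineSegmentDetector().detect(g)[0][:,0]/2:
    if abs(l[2]-l[0])>25 and 210<l[0]<350 and 130<l[1]<185:
        A,C=onz(t,l[:2],.022),onz(t,l[2:],.022)
        if A[1]<C[1]: A,C=C,A
        d=A-C; print(l,A,np.degrees(np.arctan2(-d[0],d[1])))
E
```

```text
mouth [ 0.5819 -0.1732  0.088 ]
[[ 0.566  -0.1584  0.088 ]
 [ 0.5976 -0.1582  0.088 ]
 [ 0.5992 -0.1905  0.088 ]
 [ 0.5655 -0.1906  0.088 ]] [ 0.5821 -0.1744  0.088 ]
0.2761951401043916 0.03266234790341907
notch [ 0.5555 -0.12    0.024 ] plunger [ 0.5558 -0.1708  0.078 ]
[228.9075   0.6049 229.4401  54.3744] [0.5477 0.0004 0.022 ] -0.30525655884930974
[279.993  150.6033 282.3522  81.8056] [ 0.6027 -0.0776  0.022 ] -0.7794640258081268
[242.8274  88.1371 243.0807 146.8806] [ 0.561  -0.0842  0.022 ] -0.2576719950224617
[232.2125 116.8728 231.8308  59.367 ] [ 0.5498 -0.0555  0.022 ] -0.5510061314879557
[228.9905  56.8798 230.2887 160.6292] [ 0.5469 -0.0531  0.022 ] -0.36128518845178925
[244.4894 169.3637 244.7375 199.3927] [ 0.5621 -0.1718  0.022 ] -0.04544145731048092
[272.9112  83.1219 272.0101 145.627 ] [ 0.5928 -0.079   0.022 ] -0.013127028938084378
[241.963   51.9021 242.8375  89.4109] [ 0.5604 -0.0482  0.022 ] 0.9326664798763956
[252.6778 145.6268 252.8174  83.1243] [ 0.5716 -0.0791  0.022 ] -0.19293243349576222
[232.8034 160.6485 232.3163 128.1184] [ 0.5492 -0.126   0.022 ] -0.17662288241551527
[254.8226 114.3749 254.8195 145.625 ] [ 0.5737 -0.1113  0.022 ] 0.02146318461535414
[269.4128 145.6257 270.5335  86.8733] [ 0.5903 -0.0828  0.022 ] -0.39659081220919906
top
[279.757  151.9649 247.8057 150.456 ] [ 0.605  -0.0634  0.022 ] -1.506937178008174
```

```bash
python3 - <<'E'
from h import *
c,s=pickle.load(open("pics/scene5.pkl","rb"));f=c["frame"][:,:,::-1]
cv2.imwrite("pics/s5c.png",cv2.resize(f[60:180,190:300],(550,600),interpolation=cv2.INTER_CUBIC))
E
```

```text
(no output)
```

View pics/s5c.png

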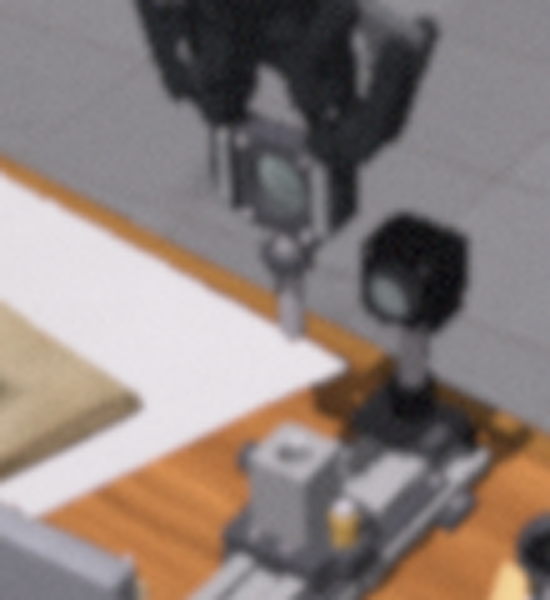

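```bash
python3 - <<'E'
from h import *
np.set_printoptions(precision=4,suppress=True)
c,s=pickle.load(open("pics/wrist5.pkl","rb"));f=c["frame"][:,:,::-1]
im=cv2.resize(f[170:250,210:310],(800,640),interpolation=cv2.INTER_CUBIC)
T=pose(s)
def circ(r,z):  # local coords of mount in tool: y=-z up
    a=np.linspace(0,2*np.pi,40); 
    p=np.c_[r*np.cos(a),np.full(40,.0728-z),r*np.sin(a)]
    return p@T[:3,:3].T+T[:3,3]
for r,z in [(.004,0),(.006,.004),(.012,.04),(.012,.048)]:
    q=proj(c,circ(r,z),s); q=((q-[210,170]+.5)*8-.5).astype(int)
    cv2.polylines(im,[q.reshape(-1,1,2)],True,(0,0,255),1)
cv2.imwrite("pics/w5o.png",im[:600])
E
```

```text
(no output)
```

View pics/w5o.png

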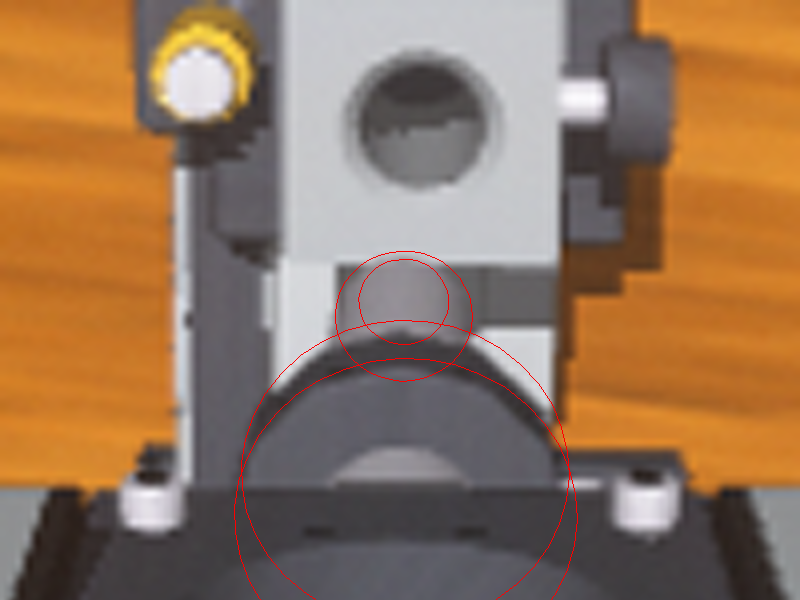

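>>> step_arm(steps=[0,0,-0.5,0.001,0,-0.015,1,0,0,-0.5,0.0018,0,-0.03,1,0,0,-0.5,0.0018,0,-0.045,1,0,0,-0.5,0.0018,0,-0.055,1,0,0,-0.5,0.0018,0,-0.06,1,0,0,-0.5,0.0018,0,-0.06,1,0,0,-0.5,0.0018,0,-0.06,1])

```text
time: 5.57
tool_pos: [0.5825, -0.1734, 0.1687]
ee_rot: [-90.0, -0.0, -0.3]
force: [-0.3, 1.1, -1.0]
width: 0.0393
```

```bash
python3 look.py 6 wrist scene top;python3 - <<'E'
from h import *
c,s=pickle.load(open("pics/wrist6.pkl","rb"));f=c["frame"][:,:,::-1]
cv2.imwrite("pics/w6c.png",cv2.resize(f[170:250,210:310],(750,600),interpolation=cv2.INTER_CUBIC))
c,s=pickle.load(open("pics/scene6.pkl","rb"));f=c["frame"][:,:,::-1]
cv2.imwrite("pics/s6c.png",cv2.resize(f[100:180,200:300],(750,600),interpolation=cv2.INTER_CUBIC))
E
```

```text
5.5667 [ 0.5825 -0.1734  0.1687] [-90.0038  -0.0243  -0.3321] [-0.3251  1.1208 -1.0182] 0.039275439227081606 [ 28.4662  37.4779 -23.1748  93.6031  17.5614  52.5217  -1.523 ]
```

View pics/w6c.png

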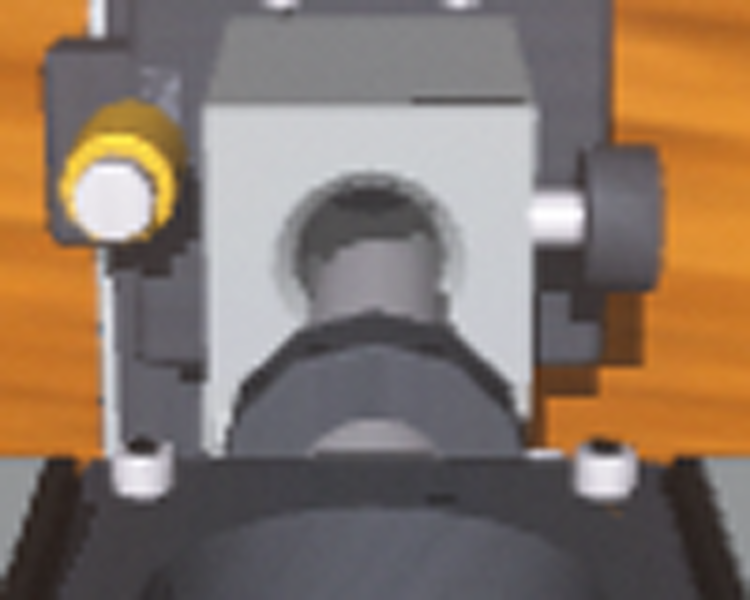

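View pics/s6c.png

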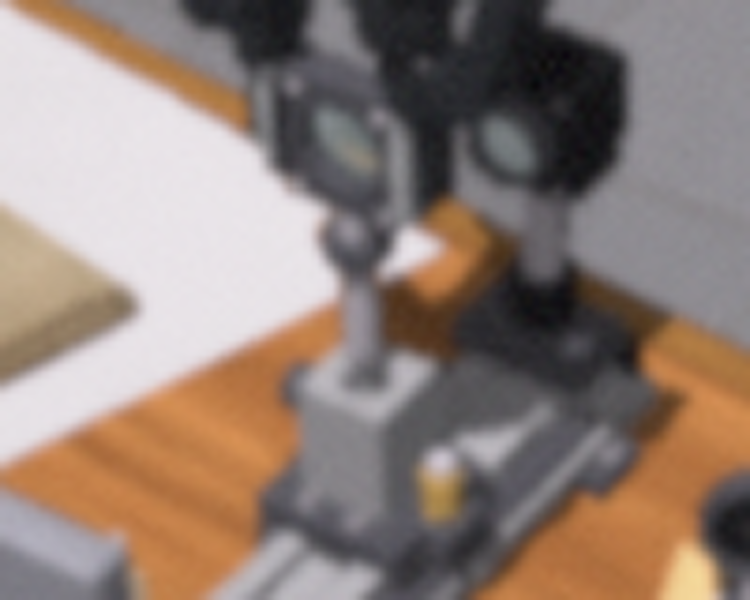

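>>> step_arm(steps=[0,0,0,-0.0003,0.0003,-0.003,1,0,0,0,-0.0003,0.0003,-0.006,1,0,0,0,-0.0003,0.0003,-0.009,1,0,0,0,-0.0003,0.0003,-0.012,1,0,0,0,-0.0003,0.0003,-0.014,1,0,0,0,-0.0003,0.0003,-0.014,1,0,0,0,-0.0003,0.0003,-0.014,1])

```text
time: 6.3
tool_pos: [0.582, -0.1731, 0.154]
ee_rot: [-90.0, 0.0, -0.3]
force: [-0.5, 0.5, -0.8]
width: 0.0394
```

```bash
python3 look.py 7 wrist scene top;python3 - <<'E'
from h import *
c,s=pickle.load(open("pics/wrist7.pkl","rb"));f=c["frame"][:,:,::-1]
cv2.imwrite("pics/w7c.png",cv2.resize(f[170:250,210:310],(750,600),interpolation=cv2.INTER_CUBIC))
c,s=pickle.load(open("pics/scene7.pkl","rb"));f=c["frame"][:,:,::-1]
cv2.imwrite("pics/s7c.png",cv2.resize(f[100:180,200:300],(750,600),interpolation=cv2.INTER_CUBIC))
E
```

```text
6.3 [ 0.582  -0.1731  0.154 ] [-89.9887   0.029   -0.3313] [-0.544   0.4824 -0.8438] 0.03939171924197577 [ 28.2098  38.4253 -22.7852  94.4848  18.0882  50.7939  -2.01  ]
```

View pics/w7c.png

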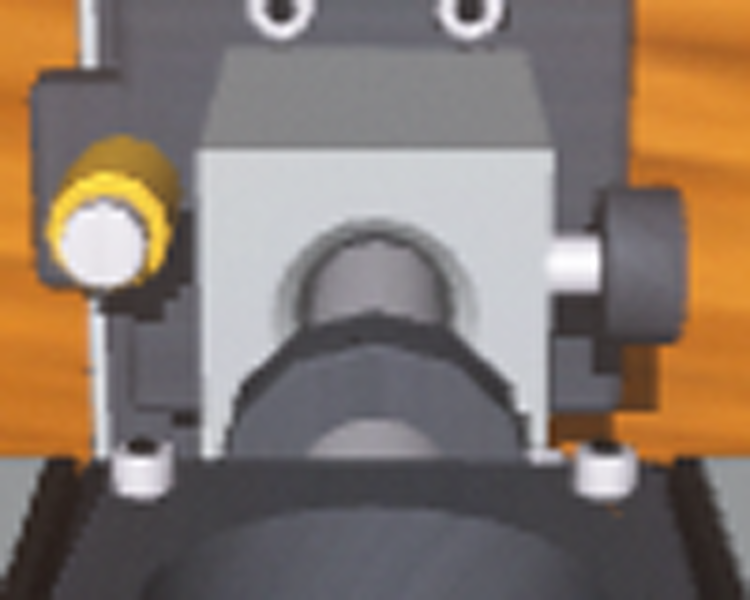

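View pics/s7c.png

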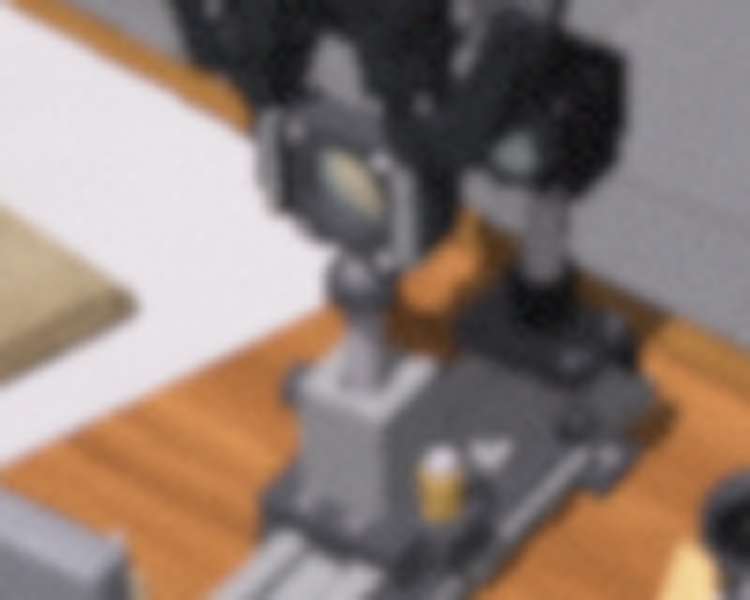

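>>> step_arm(steps=[0,0,0,0,0,-0.004,1,0,0,0,0,0,-0.008,1,0,0,0,0,0,-0.012,1,0,0,0,0,0,-0.016,1,0,0,0,0,0,-0.02,1,0,0,0,0,0,-0.024,1,0,0,0,0,0,-0.028,1,0,0,0,0,0,-0.031,1,0,0,0,0,0,-0.031,1])

```text
time: 7.2
tool_pos: [0.5816, -0.173, 0.1224]
ee_rot: [-90.0, 0.1, -0.3]
force: [0.7, -0.5, -0.7]
width: 0.0398
```

>>> step_arm(steps=[0,0,0,0,0,-0.001,1,0,0,0,0,0,-0.001,1,0,0,0,0,0,-0.001,1])

```text
time: 7.45
tool_pos: [0.5823, -0.1731, 0.1225]
ee_rot: [-90.0, -0.0, -0.3]
force: [0.6, -0.1, -0.6]
width: 0.0393
```

>>> step_arm(steps=[0,0,0,0,0,-0.001,1,0,0,0,0,0,-0.001,1,0,0,0,0,0,-0.001,1])

```text
time: 7.7
tool_pos: [0.5822, -0.1731, 0.1214]
ee_rot: [-90.0, -0.0, -0.3]
force: [-0.5, 0.5, -1.8]
width: 0.0395
```

>>> step_arm(steps=[0,0,0,0,0,-0.001,1,0,0,0,0,0,-0.001,1,0,0,0,0,0,-0.001,1])

```text
time: 7.95
tool_pos: [0.5823, -0.1731, 0.1209]
ee_rot: [-90.0, -0.0, -0.3]
force: [-0.7, 0.3, 3.5]
width: 0.0393
```

>>> step_arm(steps=[0,0,0,0,0,-0.001,1,0,0,0,0,0,-0.001,1,0,0,0,0,0,-0.001,1])

```text
time: 8.2
tool_pos: [0.5823, -0.1731, 0.1208]
ee_rot: [-90.0, -0.0, -0.3]
force: [-2.8, 0.0, 8.5]
width: 0.0394
```

>>> step_arm(steps=[0,0,0,0,0.003,0.0003,1,0,0,0,0,0.007,0.0003,1,0,0,0,0,0.012,0.0003,1,0,0,0,0.0001,0.018,0.0003,1,0,0,0,0.0001,0.024,0.0003,1,0,0,0,0.0002,0.03,0.0003,1,0,0,0,0.0002,0.036,0.0003,1,0,0,0,0.0002,0.041,0.0003,1,0,0,0,0.0002,0.044,0.0003,1,0,0,0,0.0002,0.044,0.0003,1])

```text
time: 9.03
tool_pos: [0.5829, -0.1308, 0.1209]
ee_rot: [-90.2, -0.1, -0.4]
force: [-1.0, -1.2, 4.7]
width: 0.0391
```

```bash
python3 look.py 8 wrist scene top;python3 - <<'E'
from h import *
c,s=pickle.load(open("pics/wrist8.pkl","rb"));f=c["frame"][:,:,::-1]
cv2.imwrite("pics/w8c.png",cv2.resize(f[150:250,200:325],(750,600),interpolation=cv2.INTER_CUBIC))
c,s=pickle.load(open("pics/scene8.pkl","rb"));f=c["frame"][:,:,::-1]
cv2.imwrite("pics/s8c.png",cv2.resize(f[120:210,190:310],(800,600),interpolation=cv2.INTER_CUBIC))
E
```

```text
9.0333 [ 0.5829 -0.1308  0.1209] [-90.1843  -0.0947  -0.383 ] [-1.0372 -1.2404  4.7093] 0.03909189486491872 [ 23.5133  39.8928 -21.3875  97.9785  19.3326  45.6705  -7.3417]
```

View pics/w8c.png

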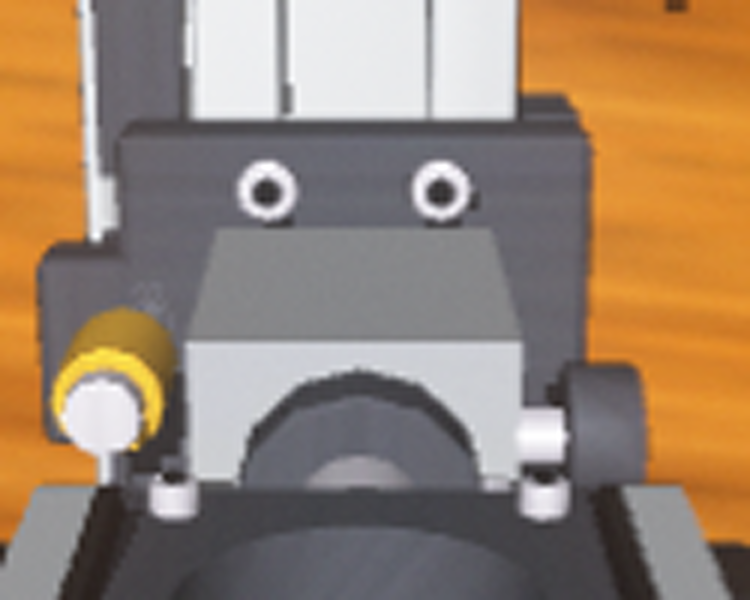

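View pics/s8c.png

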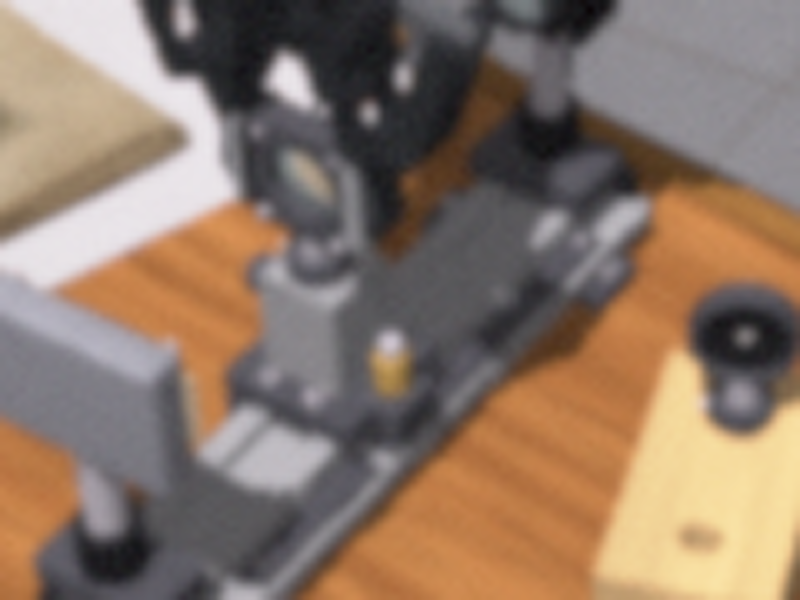

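View pics/top8.png

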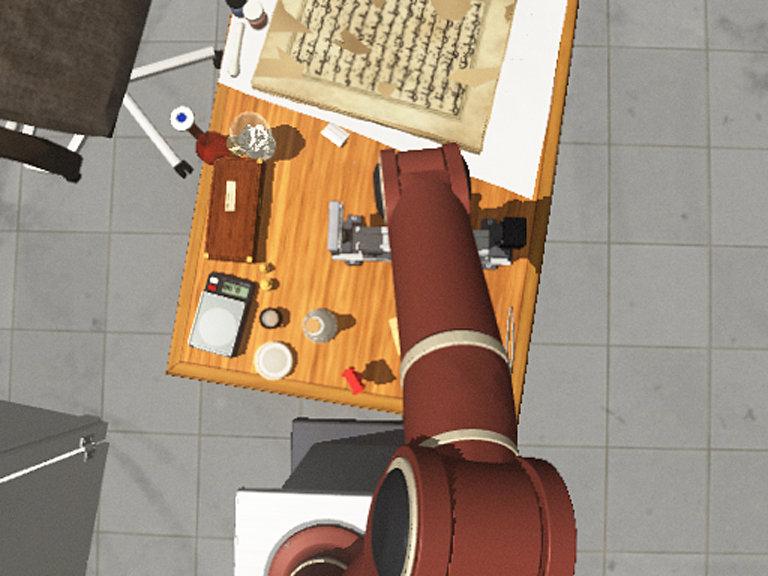

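```bash
cat > m.py <<'E'
from h import *
import sys
np.set_printoptions(precision=4,suppress=True)
c,s=pickle.load(open(f"pics/wrist{sys.argv[1]}.pkl","rb"))
r=lambda u,v:(200+u/6,150+v/6)
a=list(map(float,sys.argv[2:]))
print("mouth y",onz(c,r(a[0],a[1]),.088,s)-[0,.016,0],"notch",onz(c,r(a[2],a[3]),.024,s),"plunger",onz(c,r(a[4],a[5]),.078,s))
E
python3 m.py 8 355 340 104 205 100 412
python3 - <<'E'
from h import *
c,s=pickle.load(open("pics/wrist8.pkl","rb"));f=c["frame"][:,:,::-1]
cv2.imwrite("pics/w8d.png",cv2.resize(f[165:235,200:240],(400,700),interpolation=cv2.INTER_CUBIC)[:600])
E
```

```text
mouth y [ 0.5824 -0.1331  0.088 ] notch [ 0.5499 -0.12    0.024 ] plunger [ 0.5562 -0.1281  0.078 ]
```

View pics/w8d.png

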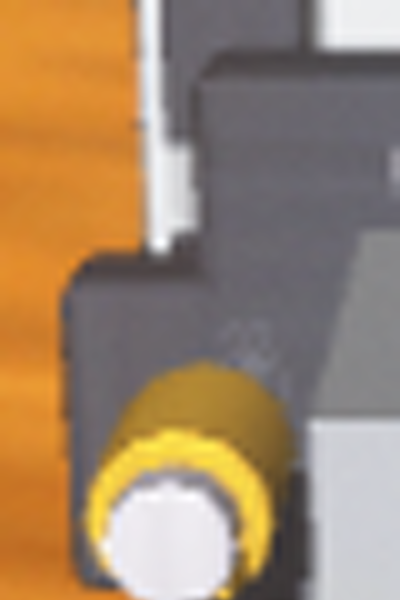

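>>> step_arm(steps=[0,0,0,0,0.002,0,1,0,0,0,0,0.004,0,1,0,0,0,0,0.006,0,1,0,0,0,0,0.007,0,1,0,0,0,0,0.007,0,1,0,0,0,0,0.007,0,1])

```text
time: 9.68
tool_pos: [0.5829, -0.1248, 0.1208]
ee_rot: [-90.2, -0.1, -0.4]
force: [-1.7, -2.7, 6.2]
width: 0.0389
```

>>> step_arm(steps=[0,0,0,0,0.001,0,1,0,0,0,0,0.001,0,1])

```text
time: 9.85
tool_pos: [0.5829, -0.1239, 0.1209]
ee_rot: [-90.2, -0.1, -0.4]
force: [-1.3, -3.2, 6.1]
width: 0.039
```

>>> step_arm(steps=[0,0,0,0,0.001,0,1,0,0,0,0,0.001,0,1])

```text
time: 10.02
tool_pos: [0.5829, -0.1228, 0.1208]
ee_rot: [-90.2, -0.1, -0.4]
force: [-0.8, -2.4, 5.5]
width: 0.0393
```

>>> step_arm(steps=[0,0,0,0,0.001,0,1,0,0,0,0,0.001,0,1,0,0,0,0,0.001,0,1])

```text
time: 10.27
tool_pos: [0.5829, -0.1202, 0.1208]
ee_rot: [-90.1, -0.1, -0.4]
force: [-1.9, -0.5, 6.6]
width: 0.0394
```

>>> step_arm(steps=[0,0,0,0,0.001,0,1,0,0,0,0,0.001,0,1,0,0,0,0,0.001,0,1])

```text
time: 10.52
tool_pos: [0.583, -0.1181, 0.1208]
ee_rot: [-90.0, -0.1, -0.3]
force: [-1.3, -0.4, 6.1]
width: 0.0391
```

>>> step_arm(steps=[0,0,0,0,0.001,0,1,0,0,0,0,0.001,0,1,0,0,0,0,0.001,0,1])

```text
time: 10.77
tool_pos: [0.583, -0.118, 0.1208]
ee_rot: [-90.1, -0.1, -0.4]
force: [-1.2, -1.3, 6.5]
width: 0.0398
```

```bash
python3 look.py 9 wrist;python3 - <<'E'
from h import *
c,s=pickle.load(open("pics/wrist9.pkl","rb"));f=c["frame"][:,:,::-1]
cv2.imwrite("pics/w9c.png",cv2.resize(f[150:250,200:325],(750,600),interpolation=cv2.INTER_CUBIC))
E
```

```text
10.7667 [ 0.583  -0.118   0.1208] [-90.0926  -0.1005  -0.3634] [-1.1997 -1.267   6.502 ] 0.03975956868029653 [ 22.3802  39.7112 -21.3873  98.4047  19.2174  45.4092  -8.4746]
```

View pics/w9c.png

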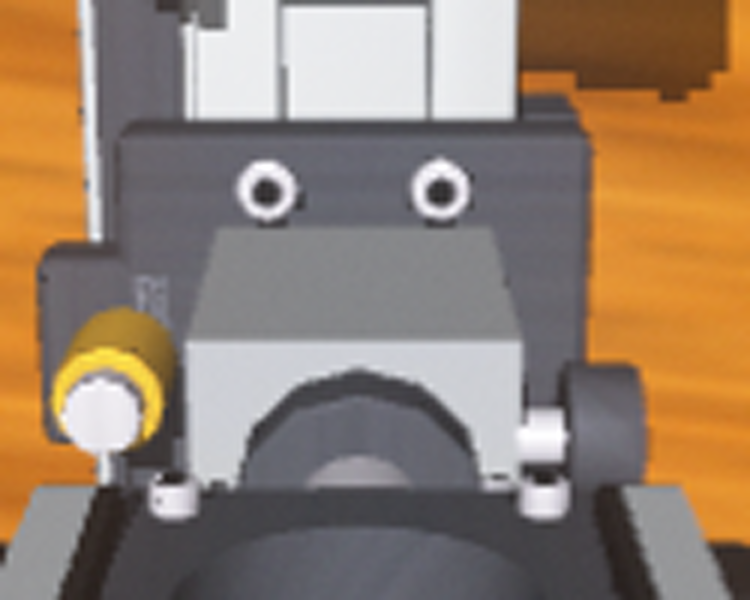

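>>> step_arm(steps=[0,0,0,0,0.0005,0,1,0,0,0,0,0.0005,0,1,0,0,0,0,0.0005,0,1])

```text
time: 11.07
tool_pos: [0.5829, -0.118, 0.1208]
ee_rot: [-90.1, -0.1, -0.4]
force: [-0.6, -0.5, 6.0]
width: 0.0395
```

>>> step_arm(steps=[0,0,0,0,0.0005,0,1,0,0,0,0,0.0005,0,1,0,0,0,0,0.0005,0,1])

```text
time: 11.32
tool_pos: [0.5829, -0.1179, 0.1208]
ee_rot: [-90.2, -0.1, -0.4]
force: [-2.0, -2.0, 5.9]
width: 0.0391
```

>>> step_arm(steps=[0,0,0,0,0.0005,0,1,0,0,0,0,0.0005,0,1,0,0,0,0,0.0005,0,1])

```text
time: 11.57
tool_pos: [0.583, -0.1178, 0.1209]
ee_rot: [-90.2, -0.1, -0.4]
force: [-0.5, -2.7, 6.5]
width: 0.0391
```

```bash
python3 - <<'E'
from bench import arm
s=arm.read_state();print(s["tool_pos"],s["ee_rot"],s["force"],s["moment"])
E
```

```text
[ 0.58297761 -0.11779896  0.12087392] [-90.19353784  -0.10950537  -0.40482781] [-0.54219664 -2.66979735  6.47012803] [-0.60935861  0.39091227 -0.01289069]
```

>>> step_arm(steps=[0,0,0,0,-0.0006,0,1,0,0,0,0,-0.0012,0,1,0,0,0,0,-0.0012,0,1,0,0,0,0,-0.0012,0,1,0,0,0,0,-0.0012,0,1,0,0,0,0,-0.0012,0,1])

```text
time: 12.07
tool_pos: [0.583, -0.1179, 0.1208]
ee_rot: [-90.1, -0.1, -0.4]
force: [-0.9, -1.7, 5.5]
width: 0.0393
```

```bash
python3 look.py 10 wrist scene top;python3 - <<'E'
from h import *
c,s=pickle.load(open("pics/wrist10.pkl","rb"));f=c["frame"][:,:,::-1]
cv2.imwrite("pics/w10c.png",cv2.resize(f[150:250,200:325],(750,600),interpolation=cv2.INTER_CUBIC))
c,s=pickle.load(open("pics/scene10.pkl","rb"));f=c["frame"][:,:,::-1]
cv2.imwrite("pics/s10c.png",cv2.resize(f[120:210,190:310],(800,600),interpolation=cv2.INTER_CUBIC))
E
```

```text
12.0667 [ 0.583  -0.1179  0.1208] [-90.1085  -0.0998  -0.3707] [-0.8556 -1.7377  5.4581] 0.039290888563535506 [ 22.359   39.7075 -21.3733  98.4108  19.2279  45.4051  -8.5011]
```

View pics/w10c.png

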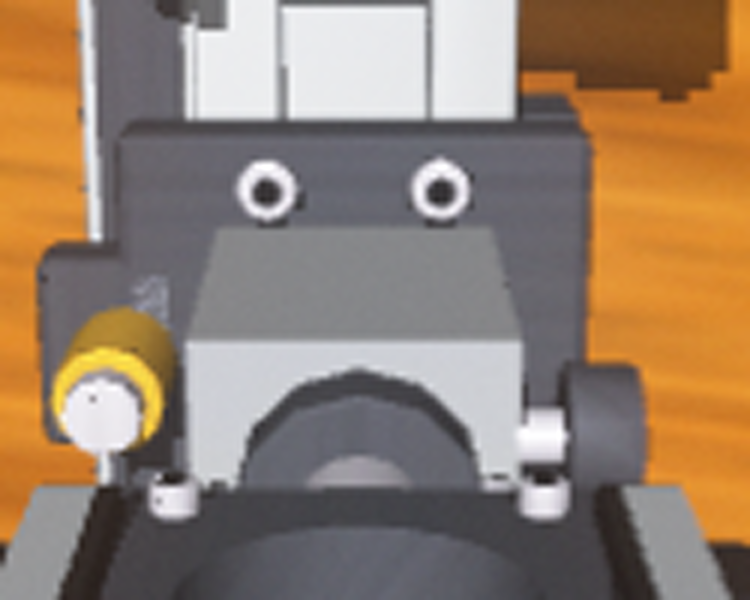

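View pics/s10c.png

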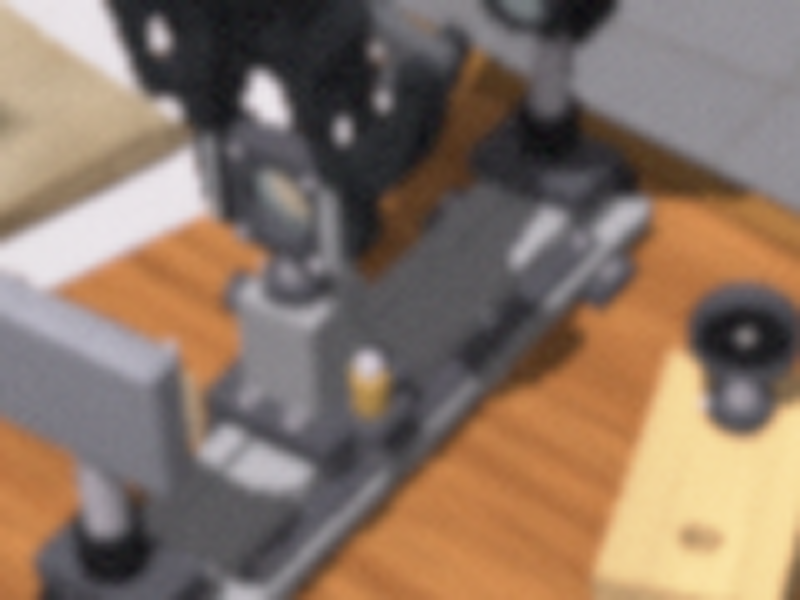

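>>> step_arm(steps=[0,0,0,0,-0.0005,0,1,0,0,0,0,-0.0005,0,1,0,0,0,0,-0.0005,0,1,0,0,0,0,-0.0005,0,1,0,0,0,0,-0.0005,0,1,0,0,0,0,-0.0005,0,1])

```text
time: 12.72
tool_pos: [0.583, -0.118, 0.1208]
ee_rot: [-90.1, -0.1, -0.4]
force: [-1.5, -0.6, 6.4]
width: 0.0394
```

```bash
python3 - <<'E'
from bench import arm
print(arm.sign_off())
E
```

```text
the job is handed in; nothing more can be done
None
```

The lens is in the carriage's clamp block and the carriage stands at the notch, with the gripper still holding the lens plate. I handed the job in at about 12.7 s; no verdict was given.

- **Pick-up:** I took the dark square-plate lens from its bore. The pinhole was left in its own bore, and the last scene picture shows it still there.
- **Seating:** I lowered the rod until contact, with about 6 N of downward pressure. Pictures show the collar resting on the block. The tool yaw is -0.4°, and I estimate the rail's at about -0.3°.
- **Notch:** After about 50 mm of sliding the carriage jumped forward roughly 2.5 mm for a 1 mm command. It then stayed at TCP y = -0.118 m through another 2 to 3 mm of commanded push, while the push rose to only 2.7 N. I backed off to about 0.6 N.
- **Position check:** I put the holder mouth at y ≈ -0.120 m, which matches the notch as measured from the pictures (between -0.119 and -0.122 m).

**Not confirmed by sight:** the ball and notch are hidden under the plunger foot. That the ball is in the notch rests on the jump, the resistance and the position match.

One early rail-angle estimate, from a coarse picture, disagreed by about 1°. I used the later, more consistent close-up instead.

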